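# Press the key into a picture-frame corner

## Robot

A 6-joint arm with a two-finger parallel gripper is mounted at the origin on the work surface; the furniture and walls round the work are solid. World frame = base frame: x ahead of the robot, y to its left, z up, the work surface at z = 0. Lengths are in m, angles in degrees, forces in N, time in s.
With the tool pointing down it reaches from about 0.325 to 0.9 m from the base axis. Payload 6.1 kg.
Tool frame: the origin (TCP) lies midway between the tips of the shut fingers; the grasp point (between the pads) lies 19 mm behind it; z points along the fingers, y is the line along which they close (so a half turn about z gives the same grasp; the last joint's range is limited). The gripper opens to 87 mm and grips with 3 to 60 N. Pads are 19 mm wide; open, the fingers measure 117 mm over their backs; the gripper's body (75 mm by 190 mm) begins 51 mm behind the grasp point.
Start: joints at [69.379, 12.628, 87.462, -0, 79.91, -7.225], TCP at [0.145, 0.608, 0.223] pointing down, gripper open.
Joint ranges: [-170.65, 170.65], [-52.31, 119.04], [5.05, 147.46], [-71.25, 251.25], [11.57, 151.72], [-153.62, 153.62]. Speed limits (degrees/s): [147.25, 147.25, 172.46, 180, 180, 180].

## Interface

Orientations are given as [roll, pitch, yaw] about the fixed x, y, z axes, in that order (R = Rz(yaw) Ry(pitch) Rx(roll)).
In Python, from station import manip gives the robot as it stands.
- The arm moves only by the shell command python3 shift.py 'ROWS'. ROWS is a JSON list of rows, 1 to 10 of them, each of 5 numbers: the finger opening in m, then dx, dy, dz in m, then a turn about the tool's z in degrees; each row is the pose to reach, as a shift and turn from the pose commanded when the command began, along the tool's axes at that moment; what a row does not reach only later rows make up. A row lasts 1/12 s, in which the tool goes at most 0.0417 m and 7.16 degrees, less where a joint would pass 70% of its speed; a pose out of reach is approached as far as the arm can. The fingers move at their own pace and stop on an object; the grip force is fixed at half the most. Time passes only in rows, so rows that do not move let the fingers close. It prints the time, the measured TCP pose, the force, the opening and the grip force at its end.
- manip.get_state(): the state, without advancing time (a new reading comes with each control period).
- manip.grab_frame(name): name is "side" or "top" or "wrist"; returns the picture (480x640x3 uint8, red, green, blue); there is no depth.
- manip.get_calibration(name): a dict with "fx", "fy", "cx", "cy" (pixels), "view" (4x4, takes a point from world to camera coordinates). Camera axes: x right, y down, z forward; pixel columns grow to the right and rows downward; lengths in m; the calibration is good to about 2 mm. A picture is of the moment at which its call begins: read the wrist's pose just before it. get_calibration takes no time and is no camera call; for the wrist camera it gives the pose at the moment of the call.
- manip.hand_in(): hands the job in; it is judged then, once.
The state is a dict: "clock": time; "qpos": joint angles; "dq": joint speeds; "joint_torque": joint torques, N m; "ee_pos": TCP position; "ee_rot": TCP orientation; "force": force on the tool from outside, world axes, zero at the start; "moment": the same for the moment, N m; "opening": finger opening in m; "gripper_force": force on a finger pad.
Only numpy, scipy, OpenCV 4.12 (cv2) and the standard library are available. Lean on these libraries where they do the work, as an engineer would, in place of code of your own. Each camera call takes 0.05 s, during which the arm holds its last target. There are 200 camera calls.

## Task

Drive the dovetail key of the picture-frame corner flush with the bench press. Slide the corner fully home into the V fence under the press, turn the sunken setting knob through its guard ring until its pointer stands at the index rib on the ring, then push the pedal down to its stop and let it come back up. Do not knock over or shove the glass jar.

Things in the scene. Friction and masses are not known exactly. Their poses are not given: they have to be found in the camera images.
- press: Grey bench press, fixed, 320 x 205 x 204 mm. Origin on the table top below the ram axis; x points from the pedal (operator's side) to the two pillars at the back, z up. Steel work table at z = 60 mm (x -110..+50, y -102..+102). Above it a round crosshead, radius 62 mm, underside z = 136 mm, carries knob, guard ring and press foot; pedal and crosshead are linked: a full stroke lowers it 16 mm.
- seat (a point): Where the frame corner's origin lies when it is fully home: on the ram axis, on the work table (z = 60 mm). Axes as the press. The V fence, two aluminium bars 15 mm high at 45 degrees to x, open towards -x, then touches both legs' outer faces, from 20 to 100 mm from the outer corner; the rest of the legs is free.
- frame_corner: Loose mitred wooden frame corner, 0.2 kg, flat on the work table 14 to 28 mm short of home. Two legs 170 mm long, 34 mm wide: outer 26 mm with flat top 26 mm high, inner lip 17 mm high. Origin at the underside below the key in the mitre; outer corner at x = +18.4 mm; legs run from there towards (-1, +1) and (-1, -1). Home: origin at the seat, axes along the press's.
- leg_left (a point): Middle of the width of the frame corner's left (+y) leg, 13 mm above its underside, 140 mm from the outer corner: clear of fence and crosshead, where the leg can be gripped across from above. Axes as the frame corner; the leg runs along (-1, +1, 0).
- leg_right (a point): The same point on the right (-y) leg; the leg runs along (-1, -1, 0).
- key_body (a joint): How far the dovetail key (12 x 16 mm) has been driven into the frame corner, in m: 0 = standing 8 mm proud, 0.008 = flush with the frame's top. It goes in with about 6 N and stays.
- knob_body (a joint): Angle of the setting knob, rad, 0 to 2.8, growing clockwise seen from above; at 2.0 its pointer stands at the index rib. Starts 0.6 to 1.35 rad short of that. Stiff (0.15 N m), stays where left. Each rad clockwise lowers the press foot 6 mm: set too high, the key is left proud; much too low, the pedal cannot reach its stop.
- knob_grip (a point): On the knob's axis, 2 mm below the top of its grip bar, which lies 17 mm below the guard ring's top. Black bar 56 mm long, 20 mm wide, 24 mm high, on a disc of 60 mm diameter whose face is 22 mm below the point. The point's x axis runs along the bar to its pointer end (rounded nose, white line), z up.
- guard_mouth (a point): Centre of the guard ring's round opening, in the plane of the ring's top: opening 100 mm in diameter, ring 122 mm outside, on ten thin posts. The index rib, a black bar 18 mm long and 6 mm wide, lies radially on the ring on the side towards the pedal (-x of the press).
- pedal (a joint): Angle of the spring pedal, rad: 0 = up, 0.30 = down at its stop. Hinged at its far end under the work table (90 mm from the pad point); it springs back when let go. It needs about 15 N at the pad at the end of a pressing stroke.
- pedal_pad (a point): Point on the top of the ribbed tread (70 mm wide) where the pedal is pressed; 59 mm above the table with the pedal up, 33 mm with it down at its stop.
- solvent_jar: Clear jar with a red lid, 65 mm across, 99 mm high, standing beside the press; origin at the centre of its underside. To be left where it is.

How it is judged (in metres and radians):
On the way, in this order (a step that is already met when the one before it is completed fails the run):
1. the frame corner is home in the V fence (within 4 mm and 0.05 rad) and the knob's pointer stands at the index (within 0.2 rad), the pedal still up (horizontal distance between frame_corner and seat below 0.004 m and angle between the x axis of frame_corner and the x axis of press, either way round below 0.05 rad and value of joint knob_body between 1.8 and 2.2 rad and value of joint pedal below 0.05 rad), for 0.2 s.
2. the pedal is pushed down to its stop (0.28 rad or more) (value of joint pedal above 0.28 rad), for 0.1 s.
At the end, for the whole second after the job is handed in: The key is flush with the frame's top (not more than 1.5 mm proud), the pedal is back up (within 0.03 rad), the frame corner lies at rest home in the fence (within 4 mm and 0.05 rad) and the knob's pointer is at the index (within 0.2 rad) (value of joint key_body above 0.0065 m and value of joint pedal below 0.03 rad and horizontal distance between frame_corner and seat below 0.004 m and angle between the x axis of frame_corner and the x axis of press, either way round below 0.05 rad and value of joint knob_body between 1.8 and 2.2 rad and linear speed of frame_corner below 0.02 m/s); the robot touches nothing.
It fails at once if the glass jar is shoved more than 30 mm or knocked over (distance of solvent_jar from where it was at the start of the episode above 0.03 m or angle between solvent_jar's own z axis and vertical above 0.5 rad).
It also fails if it takes over 64 s, if anything falls off the work surface, if the arm or the gripper's body presses on something with over 40 N, if the wrist force passes 120 N, or if a joint passes its speed limit or range.

## Working session

There is one attempt and no reset: what is moved stays moved. The work goes in short steps, Python scripts to look and compute and a shell command to move; the robot and the scene stay as the last step left them, time stands still between calls to the robot, and variables do not carry over. Pictures are saved under pics/ and viewed, at most 10 in all, crops included, and the job is handed in when it is done.

```bash
ls; mkdir -p pics
python3 - <<'E'
from station import manip
import cv2,numpy as np
s=manip.get_state();print(s)
for n in("top","side","wrist"):
    c=manip.get_calibration(n);print(n,{k:np.round(v,4).tolist() for k,v in c.items()})
    f=manip.grab_frame(n);cv2.imwrite(f"pics/{n}0.png",f[:,:,::-1])
E
```

```text
pics
shift.py
station.py
{'clock': 0.0, 'qpos': array([ 6.93805789e+01,  1.26742749e+01,  8.75265220e+01, -1.69085787e-03,
        7.99103218e+01, -7.22601142e+00]), 'dq': array([-0.02300954,  0.02725253, -0.0041031 ,  0.00739433, -0.02202396,
        0.01356186]), 'joint_torque': array([-1.96410010e-04, -4.94604957e+01, -3.87377822e+01,  6.98484527e-02,
        5.69567434e-02, -1.42476365e-04]), 'ee_pos': array([0.14457393, 0.60740362, 0.22144072]), 'ee_rot': array([-1.79889555e+02, -1.23259858e-02,  1.66606876e+02]), 'force': array([ 0.80402993, -0.0145552 , -0.70670719]), 'moment': array([ 0.00790918, -0.00995128, -0.01910335]), 'gripper_force': 0.0, 'opening': 0.08670198634845346}
top {'fx': 509.2426, 'fy': 509.2426, 'cx': 314.4863, 'cy': 243.4748, 'view': [[-0.0997, -0.995, 0.0011, 0.0338], [-0.9745, 0.0974, -0.2021, 0.625], [0.201, -0.0213, -0.9794, 0.8612], [0.0, 0.0, 0.0, 1.0]]}
side {'fx': 478.0123, 'fy': 478.0123, 'cx': 316.0633, 'cy': 243.5431, 'view': [[-0.9307, -0.3657, 0.0017, 0.5653], [-0.3044, 0.7722, -0.5577, 0.2756], [0.2027, -0.5196, -0.83, 0.8222], [0.0, 0.0, 0.0, 1.0]]}
wrist {'fx': 425.9693, 'fy': 425.9693, 'cx': 314.7595, 'cy': 237.7099, 'view': [[0.231, 0.973, -0.002, -0.6246], [0.93, -0.2202, 0.2944, -0.0352], [0.286, -0.0699, -0.9557, 0.3927], [0.0, 0.0, 0.0, 1.0]]}
```

View pics/top0.png

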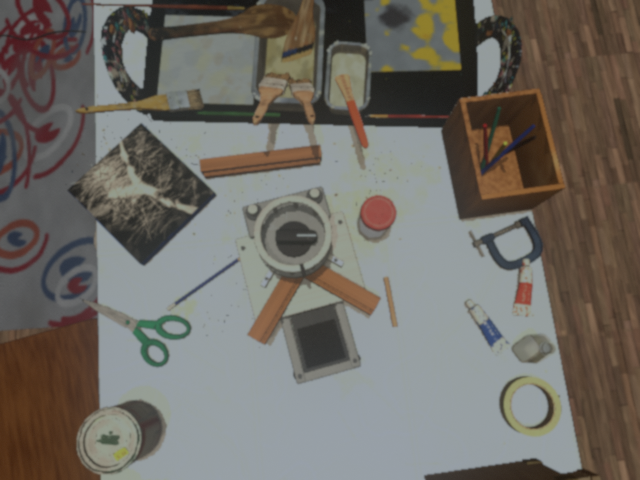

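View pics/side0.png

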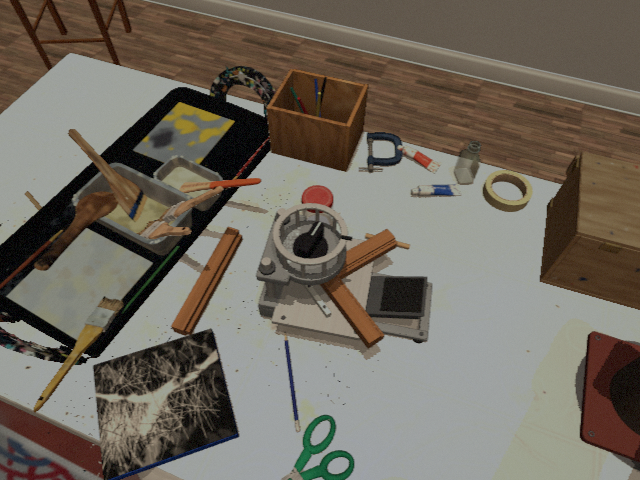

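Run:
```python
import cv2,numpy as np
t=cv2.imread("pics/top0.png")[175:390,225:400]
w=cv2.imread("pics/wrist0.png")
t=cv2.resize(t,(488,600),interpolation=cv2.INTER_CUBIC)
cv2.imwrite("pics/c0.png",np.hstack([t,cv2.resize(w,(312,234)) .repeat(1,0) if 0 else np.vstack([cv2.resize(w,(312,234)),np.zeros((366,312,3),np.uint8)])]))
```

```text
(no output)
```

View pics/c0.png

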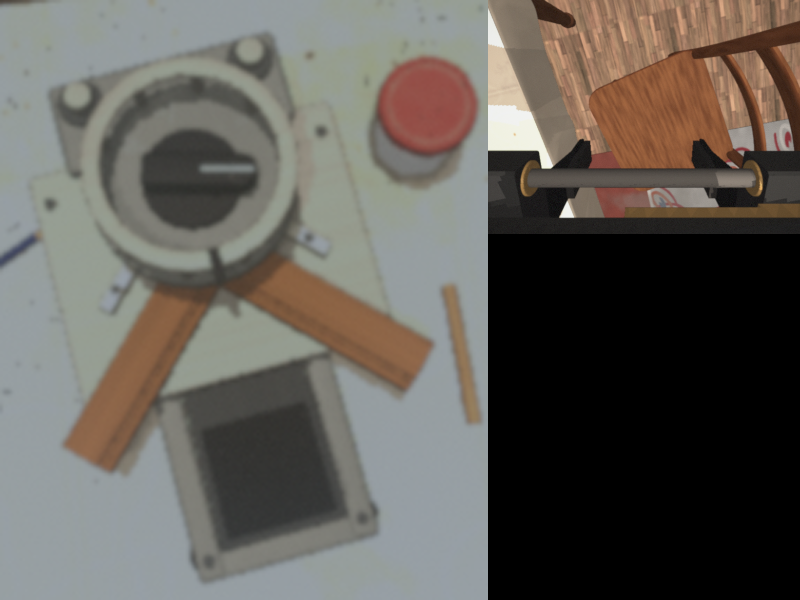

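```bash
cat > h.py <<'E'
import numpy as np
from station import manip
def ray(cal,px,z):
    V=np.array(cal["view"]);R=V[:3,:3];t=V[:3,3]
    d=R.T@np.array([(px[0]-cal["cx"])/cal["fx"],(px[1]-cal["cy"])/cal["fy"],1.0]);o=-R.T@t
    return o+d*(z-o[2])/d[2]
def proj(cal,P):
    V=np.array(cal["view"]);p=V[:3,:3]@P+V[:3,3]
    return np.array([cal["fx"]*p[0]/p[2]+cal["cx"],cal["fy"]*p[1]/p[2]+cal["cy"]])
from scipy.spatial.transform import Rotation as Ro
def go(x,y,z,yaw,s=None):
    "shift in tool axes and turn to reach world xyz with tool yaw (tool down)"
    s=s or manip.get_state()
    R=Ro.from_euler("xyz",s["ee_rot"],degrees=True).as_matrix()
    d=R.T@(np.array([x,y,z])-s["ee_pos"])
    dyaw=(s["ee_rot"][2]-yaw+90)%180-90
    return np.round(d,4),round(dyaw,2)
E
python3 - <<'E'
from h import *
import os
c=manip.get_calibration("top");w=manip.get_calibration("wrist")
V=np.array(w["view"]);print("wristcam",-V[:3,:3].T@V[:3,3])
P=lambda u,v,z:ray(c,(225+u/2.789,175+v/2.789),z)
for n,u,v,z in [("ring",190,163,204),("rib",217,266,204),("ptr",255,168,187),("ptrback",142,170,187),("knob",198,170,187),("holeL",50,204,60),("holeR",321,131,60),("tabL1",32,180,60),("tabL2",90,405,60),("tabR2",335,352,60),("Lo1",160,290,86),("Lo2",65,445,86),("Le",110,472,86),("Ro1",275,258,86),("Ro2",432,345,86),("Re",405,392,86),("pTL",205,432,59),("pTR",308,402,59),("pBL",222,548,59),("pBR",345,510,59),("jar",428,105,99)]:
    print(n,np.round(P(u,v,z/1000)[:2]*1000,1))
E
```

```text
wristcam [0.06464945 0.62740564 0.38451956]
ring [615.5   5.7]
rib [556.7  -3.7]
ptr [612.8 -30.3]
ptrback [618.   33.3]
knob [614.9   1.9]
holeL [630.3 101.8]
holeR [661.5 -79.6]
tabL1 [647.5 112.4]
tabL2 [498.2  85.9]
tabR2 [516.  -72.5]
Lo1 [563.3  34. ]
Lo2 [473.8 100.3]
Le [454.9  74.1]
Ro1 [576.3 -39.7]
Ro2 [ 512.2 -131.2]
Re [ 485.1 -110.9]
pTL [474.1  14.9]
pTR [486.3 -52. ]
pBL [402.2  11. ]
pBR [417.5 -67.8]
jar [ 662.1 -145.9]
```

```bash
python3 -c "
from h import *
print(go(.488,.071,.19,144.3))"
```

```text
(array([-0.4583, -0.4423,  0.0323]), np.float64(22.3))
```

```bash
R='[0.07,-0.23,-0.22,0,11],[0.07,-0.458,-0.442,0.03,22.3]'
python3 shift.py '[[0.07,-0.458,-0.442,0,22.3],[0.07,-0.458,-0.442,0,22.3],[0.07,-0.458,-0.442,0,22.3],[0.07,-0.458,-0.442,0,22.3],[0.07,-0.458,-0.442,0,22.3],[0.07,-0.458,-0.442,0,22.3],[0.07,-0.458,-0.442,0,22.3],[0.07,-0.458,-0.442,0,22.3],[0.07,-0.458,-0.442,0,22.3],[0.07,-0.458,-0.442,0,22.3]]'
python3 -c "
from h import *
print(go(.488,.071,.19,144.3))"
```

```text
clock: 0.98
ee_pos: [0.3699, 0.2552, 0.2225]
ee_rot: [180.0, 0.0, 144.3]
force: [1.7, -0.1, -0.5]
opening: 0.0702
gripper_force: 0.0
(array([-0.2034, -0.0808,  0.0326]), np.float64(0.03))
```

```bash
python3 shift.py '[[0.07,-0.203,-0.081,0,0],[0.07,-0.203,-0.081,0,0],[0.07,-0.203,-0.081,0.02,0],[0.07,-0.203,-0.081,0.03,0],[0.07,-0.203,-0.081,0.03,0],[0.07,-0.203,-0.081,0.03,0],[0.07,-0.203,-0.081,0.03,0]]'
python3 - <<'E'
from h import *
import cv2
s=manip.get_state();c=manip.get_calibration("wrist");print(s["ee_pos"],s["ee_rot"])
f=manip.grab_frame("wrist");cv2.imwrite("pics/w1.png",f[:,:,::-1])
np.savez("w1.npz",**c)
E
```

```text
clock: 1.57
ee_pos: [0.4874, 0.0701, 0.1911]
ee_rot: [-179.9, -0.1, 144.0]
force: [-0.0, 0.6, 0.4]
opening: 0.07
gripper_force: 0.0
[0.48739139 0.07006624 0.1911009 ] [-1.79892717e+02 -8.85791314e-02  1.44049202e+02]
```

View pics/w1.png

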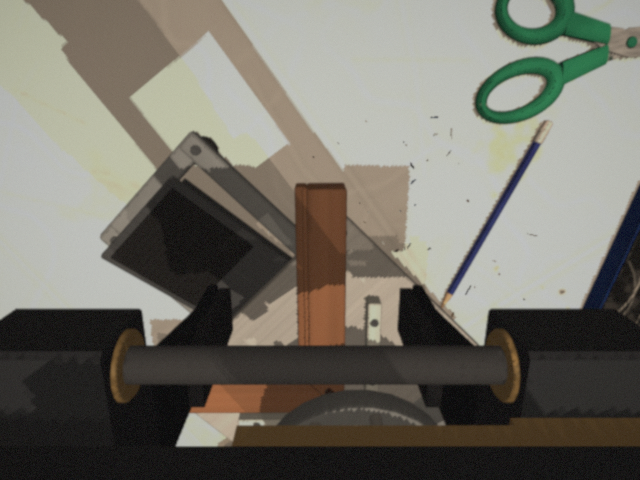

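Run:
```python
from h import *
c=dict(np.load("w1.npz"));s=manip.get_state()
R=Ro.from_euler("xyz",s["ee_rot"],degrees=True).as_matrix()
for u,v,z in [(347,186,.086),(346,310,.086),(305,186,.086),(308,310,.086),(296,190,.077),(299,310,.077)]:
    p=ray(c,(u,v),z);print(np.round(p*1000,1),np.round((R.T@(p-s["ee_pos"]))*1000,1))
print(go(.488,.071,.064,144.3))
```

```text
[471.4 106.7  86. ] [ 32.6  19.4 105.7]
[542.5  56.8  86. ] [-54.2  20.6 105.5]
[455.8  85.1  86. ] [ 32.6  -7.3 105.7]
[527.   35.4  86. ] [-54.2  -5.8 105.6]
[455.7  77.6  77. ] [ 28.3 -13.4 114.7]
[526.8  27.3  77. ] [-58.8 -12.5 114.6]
(array([-0.0018,  0.0002,  0.1277]), np.float64(-0.18))
```

```bash
python3 shift.py '[[0.07,0,0.0035,0.04,0.5],[0.07,0,0.0035,0.08,0.5],[0.07,0,0.0035,0.115,0.5],[0.07,0,0.0035,0.127,0.5],[0.02,0,0.0035,0.127,0.5],[0.02,0,0.0035,0.127,0.5],[0.02,0,0.0035,0.127,0.5],[0.02,0,0.0035,0.127,0.5],[0.02,0,0.0035,0.127,0.5]]'
```

```text
clock: 2.37
ee_pos: [0.4908, 0.0758, 0.0678]
ee_rot: [179.9, 0.2, 143.8]
force: [0.1, -1.2, -0.5]
opening: 0.0445
gripper_force: 0.0
```

```bash
python3 shift.py '[[0.02,0,0,0,0],[0.02,0,0,0,0],[0.02,0,0,0,0],[0.02,0,0,0,0],[0.02,0,0,0,0]]'
python3 -c "
from h import *
a=np.radians(10)
for L in(.016,.02,.024): print(L,go(*( manip.get_state()['ee_pos']+L*np.array([np.cos(a),np.sin(a),0])),144))"
```

```text
clock: 2.78
ee_pos: [0.4899, 0.0755, 0.0668]
ee_rot: [180.0, 0.1, 143.8]
force: [-0.8, -1.3, 7.0]
opening: 0.0339
gripper_force: 30.0
0.016 (array([-0.0111,  0.0116,  0.    ]), np.float64(-0.21))
0.02 (array([-0.0138,  0.0144,  0.    ]), np.float64(-0.21))
0.024 (array([-0.0166,  0.0173,  0.    ]), np.float64(-0.21))
```

```bash
python3 shift.py '[[0.02,-0.003,0.003,-0.002,0],[0.02,-0.006,0.006,-0.002,0],[0.02,-0.009,0.009,-0.002,0],[0.02,-0.012,0.0125,-0.002,0],[0.02,-0.0125,0.013,-0.002,0]]';python3 shift.py '[[0.02,-0.001,0.001,0,0],[0.02,-0.001,0.001,0,0]]';python3 shift.py '[[0.02,-0.001,0.001,0,0],[0.02,-0.001,0.001,0,0]]'
```

```text
clock: 3.2
ee_pos: [0.5075, 0.0789, 0.0673]
ee_rot: [180.0, -0.0, 143.8]
force: [-0.5, -0.5, -1.0]
opening: 0.0338
gripper_force: 30.0
clock: 3.37
ee_pos: [0.5083, 0.079, 0.0673]
ee_rot: [-180.0, -0.0, 143.8]
force: [-0.8, -0.1, -1.1]
opening: 0.0337
gripper_force: 30.0
clock: 3.53
ee_pos: [0.5096, 0.0793, 0.0675]
ee_rot: [-180.0, -0.0, 143.8]
force: [-1.0, 0.5, -0.9]
opening: 0.0339
gripper_force: 30.0
```

```bash
for i in 1; do python3 shift.py '[[0.02,-0.001,0.001,0,0],[0.02,-0.001,0.001,0,0]]';python3 shift.py '[[0.02,-0.001,0.001,0,0],[0.02,-0.001,0.001,0,0]]';python3 shift.py '[[0.02,-0.001,0.001,0,0],[0.02,-0.001,0.001,0,0]]'; python3 shift.py '[[0.02,-0.001,0.001,0,0],[0.02,-0.001,0.001,0,0]]'; done | grep -E "pos|rot|force:"
```

```text
ee_pos: [0.5107, 0.0794, 0.0674]
ee_rot: [-180.0, -0.0, 143.8]
force: [-1.5, -1.4, -0.3]
gripper_force: 30.0
ee_pos: [0.511, 0.0793, 0.067]
ee_rot: [-179.8, -0.1, 143.8]
force: [-6.9, -2.4, 0.7]
gripper_force: 30.0
ee_pos: [0.5111, 0.0793, 0.0668]
ee_rot: [-179.7, -0.3, 143.8]
force: [-10.6, -2.8, 3.8]
gripper_force: 30.0
ee_pos: [0.5112, 0.0793, 0.0667]
ee_rot: [-179.6, -0.4, 143.8]
force: [-15.2, -4.7, 9.5]
gripper_force: 30.1
```

```bash
python3 shift.py '[[0.08,0.002,-0.002,0,0],[0.08,0.002,-0.002,0,0],[0.08,0.002,-0.002,0,0],[0.08,0.002,-0.002,-0.002,0],[0.08,0.002,-0.002,-0.02,0],[0.08,0.002,-0.002,-0.06,0],[0.08,0.002,-0.002,-0.10,0],[0.08,0.002,-0.002,-0.14,0],[0.08,0.04,-0.002,-0.17,0],[0.08,0.07,-0.002,-0.19,0]]'
python3 - <<'E'
from h import *
import cv2
s=manip.get_state();c=manip.get_calibration("wrist");print(s["ee_pos"],s["ee_rot"])
f=manip.grab_frame("wrist");np.savez("w2.npz",**c)
t=manip.grab_frame("top");cv2.imwrite("pics/top2.png",t[:,:,::-1])
t=cv2.resize(t[175:390,225:400],(488,600),interpolation=cv2.INTER_CUBIC)
cv2.imwrite("pics/w2.png",f[:,:,::-1])
cv2.imwrite("pics/t2.png",t[:,:,::-1])
E
```

```text
clock: 5.03
ee_pos: [0.4597, 0.1191, 0.2604]
ee_rot: [179.8, 0.2, 143.7]
force: [0.3, 1.8, 0.8]
opening: 0.079
gripper_force: 0.0
[0.45971494 0.11905656 0.26044233] [179.81405622   0.20942045 143.66759431]
```

View pics/t2.png

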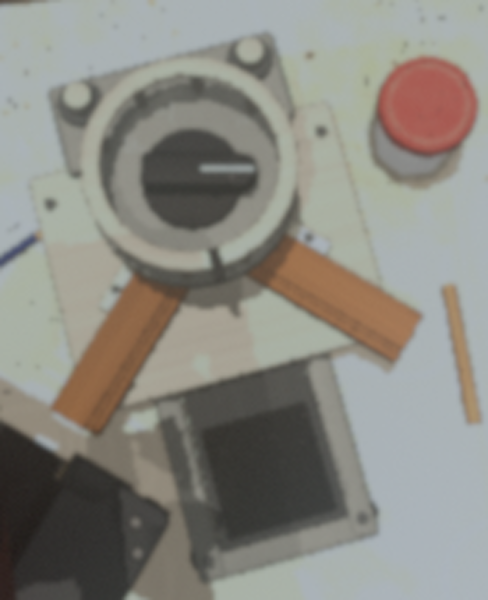

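Run:
```python
from h import *
import cv2
c=manip.get_calibration("top")
def meas(fn):
    im=cv2.imread(fn);hsv=cv2.cvtColor(im,cv2.COLOR_BGR2HSV)
    m=cv2.inRange(hsv,(5,110,70),(17,255,230));m[:235]=0;m[:,:235]=0;m[345:]=0;m[:,383:]=0
    cs=sorted(cv2.findContours(m,cv2.RETR_EXTERNAL,cv2.CHAIN_APPROX_NONE)[0],key=cv2.contourArea)[-2:]
    out={}
    for k in sorted(cs,key=lambda k:k[:,0,0].mean()):
        P=np.array([ray(c,p,.086)[:2]*1000 for p in k[:,0].astype(float)])
        r=cv2.minAreaRect(P.astype(np.float32))
        print(fn,cv2.contourArea(k),np.round(r[0],1),np.round(r[1],1),round(r[2],2))
        print(np.round(cv2.boxPoints(r),1).tolist())
meas("pics/top0.png");meas("pics/top2.png")
# table edges / expected yaw
```

```text
pics/top0.png 1101.5 [514.   52.9] [ 31.3 116.8] 54.88
[[457.20001220703125, 73.5999984741211], [552.7999877929688, 6.400000095367432], [570.7999877929688, 32.099998474121094], [475.20001220703125, 99.30000305175781]]
pics/top0.png 1117.0 [535. -73.] [116.9  32.2] 54.41
[[487.79998779296875, -111.0999984741211], [514.0999755859375, -129.89999389648438], [582.0999755859375, -34.79999923706055], [555.9000244140625, -16.100000381469727]]
pics/top2.png 934.0 [527.2  64.8] [32.1 95.4] 53.88
[[479.20001220703125, 80.0], [556.2999877929688, 23.799999237060547], [575.2000122070312, 49.70000076293945], [498.1000061035156, 105.9000015258789]]
pics/top2.png 874.5 [547.2 -78.1] [92.5 31.8] 53.09
[[506.70001220703125, -105.5], [532.0999755859375, -124.5999984741211], [587.5999755859375, -50.70000076293945], [562.2000122070312, -31.5]]
```

```bash
python3 -c "
from h import *
print(go(.5363,-.0904,.16,53.5))"
```

```text
(array([-0.1868, -0.1266,  0.1031]), np.float64(-89.55))
```

```bash
python3 shift.py '[[0.07,-0.187,-0.127,0,90.2],[0.07,-0.187,-0.127,0,90.2],[0.07,-0.187,-0.127,0,90.2],[0.07,-0.187,-0.127,0,90.2],[0.07,-0.187,-0.127,0,90.2],[0.07,-0.187,-0.127,0,90.2],[0.07,-0.187,-0.127,0,90.2],[0.07,-0.187,-0.127,0,90.2],[0.07,-0.187,-0.127,0,90.2],[0.07,-0.187,-0.127,0,90.2]]' >/dev/null
python3 shift.py '[[0.07,0,0,0.0,20],[0.07,0,0,0.03,20],[0.07,0,0,0.06,20],[0.07,0,0,0.06,20]]'
python3 - <<'E'
from h import *
import cv2
s=manip.get_state();c=manip.get_calibration("wrist");print(s["ee_pos"],s["ee_rot"])
f=manip.grab_frame("wrist");np.savez("w3.npz",**c)
cv2.imwrite("pics/w3.png",f[:,:,::-1])
E
```

```text
clock: 6.3
ee_pos: [0.5308, -0.0929, 0.1903]
ee_rot: [-179.5, 0.2, 52.0]
force: [-1.1, 0.2, -1.8]
opening: 0.0701
gripper_force: 0.0
[ 0.53076397 -0.09291933  0.19027799] [-179.46494344    0.20645155   51.9805395 ]
```

View pics/w3.png

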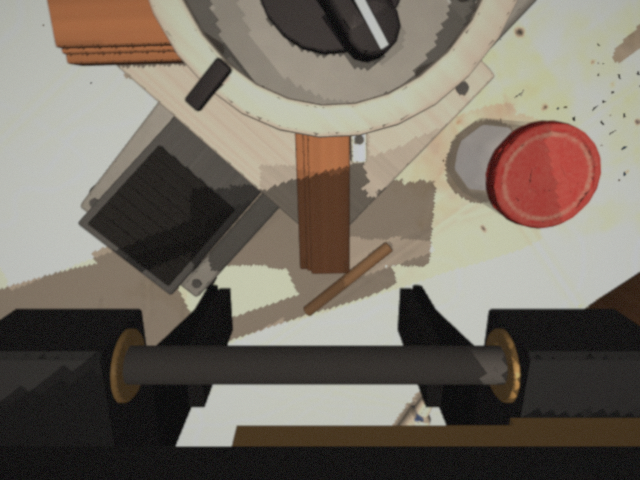

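Run:
```python
from h import *
c=dict(np.load("w3.npz"));s=manip.get_state()
R=Ro.from_euler("xyz",s["ee_rot"],degrees=True).as_matrix()
for n,u,v,z in [("outer",350,160,.086),("outer2",349,270,.086),("lip",308,160,.086),("lip2",312,268,.086),("in",295,160,.077),("in2",299,268,.077),("tabBcorner",318,230,.06),("tabRcorner",493,72,.06),("tabLcorner",122,68,.06),("hole",462,88,.06),("rib1",223,65,.206),("rib2",194,103,.206),("ptr",380,50,.187),("ptr2",352,2,.187),("padTL",155,145,.059),("padTR",240,205,.059),("padB",172,290,.059),("padL",85,215,.059)]:
    p=ray(c,(u,v),z);print(n,np.round(p*1000,1),np.round((R.T@(p-s["ee_pos"]))*1000,1))
```

```text
outer [576.4 -66.4  86. ] [ 48.8  19.7 106.9]
outer2 [ 532.3 -124.8   86. ] [-24.5  20.4 107. ]
lip [555.9 -50.4  86. ] [ 48.9  -6.4 107. ]
lip2 [ 513.5 -108.5   86. ] [-23.   -4.4 107.2]
in [548.4 -46.   77. ] [ 47.8 -14.9 116.1]
in2 [ 504.1 -105.6   77. ] [-26.5 -13.5 116.3]
tabBcorner [528.3 -95.9  60. ] [ -4.   -0.2 133.1]
tabRcorner [681.3 -81.4  60. ] [101.1 112.  132.1]
tabLcorner [495.3  67.1  60. ] [ 104.8 -126.   133.7]
hole [660.6 -77.5  60. ] [ 91.5  93.2 132.2]
rib1 [564.6  -0.  206. ] [ 93.7 -31.1 -12.9]
rib2 [549.3  -2.8 206. ] [ 82.2 -41.5 -12.8]
ptr [610.1 -27.3 187. ] [100.   21.7   5.7]
ptr2 [611.4  -8.8 187. ] [115.5  11.3   5.7]
padTL [477.5  19.2  59. ] [  56.1 -110.7  134.8]
padTR [495.8 -47.8  59. ] [ 14.2 -55.3 134.5]
padB [412.1 -65.9  59. ] [ -51.3 -110.5  135. ]
padL [403.4  14.8  59. ] [   7.2 -166.7  135.3]
```

```bash
python3 shift.py '[[0.07,0.0055,0.003,0.03,-1.3],[0.07,0.0055,0.003,0.07,-1.3],[0.07,0.0055,0.003,0.105,-1.3],[0.05,0.0055,0.003,0.121,-1.3],[0.02,0.0055,0.003,0.121,-1.3],[0.02,0.0055,0.003,0.121,-1.3],[0.02,0.0055,0.003,0.121,-1.3],[0.02,0.0055,0.003,0.121,-1.3],[0.02,0.0055,0.003,0.121,-1.3],[0.02,0.0055,0.003,0.121,-1.3]]'
python3 shift.py '[[0.02,0,0,0,0],[0.02,0,0,0,0],[0.02,0,0,0,0]]'
```

```text
clock: 7.18
ee_pos: [0.5411, -0.0916, 0.0777]
ee_rot: [179.8, -0.1, 53.5]
force: [0.5, 0.2, 0.2]
opening: 0.0312
gripper_force: 0.0
clock: 7.43
ee_pos: [0.5412, -0.0921, 0.0774]
ee_rot: [179.8, -0.0, 53.5]
force: [0.5, -3.5, 6.2]
opening: 0.0255
gripper_force: 30.7
```

```bash
for i in 1; do python3 shift.py '[[0.02,0.0015,0.0014,-0.0005,-0.6],[0.02,0.0015,0.0014,-0.0005,-0.6]]';python3 shift.py '[[0.02,0.0008,0.0007,0,-0.4],[0.02,0.0008,0.0007,0,-0.4]]';python3 shift.py '[[0.02,0.0008,0.0007,0,-0.4],[0.02,0.0008,0.0007,0,-0.4]]'; python3 shift.py '[[0.02,0.0008,0.0007,0,-0.3],[0.02,0.0008,0.0007,0,-0.3]]'; done | grep -E "pos|rot|force:"
```

```text
ee_pos: [0.5427, -0.0918, 0.0774]
ee_rot: [179.9, 0.0, 54.1]
force: [-0.9, -3.9, 6.3]
gripper_force: 30.8
ee_pos: [0.5433, -0.0916, 0.0774]
ee_rot: [179.9, 0.1, 54.5]
force: [-3.5, -5.6, 7.7]
gripper_force: 30.7
ee_pos: [0.5442, -0.0915, 0.0774]
ee_rot: [179.9, 0.1, 54.9]
force: [-3.5, -5.8, 8.2]
gripper_force: 30.7
ee_pos: [0.5443, -0.0915, 0.0774]
ee_rot: [-180.0, 0.2, 55.2]
force: [-6.9, -7.1, 10.1]
gripper_force: 30.8
```

```bash
for i in 1; do python3 shift.py '[[0.02,0.0008,0.0007,-0.001,0],[0.02,0.0008,0.0007,-0.001,0]]';python3 shift.py '[[0.02,0.0008,0.0007,0,0],[0.02,0.0008,0.0007,0,0]]';python3 shift.py '[[0.02,0.0008,0.0007,0,0],[0.02,0.0008,0.0007,0,0]]'; done | grep -E "pos|rot|force:"
```

```text
ee_pos: [0.5449, -0.0918, 0.0774]
ee_rot: [-180.0, 0.2, 55.2]
force: [-5.3, -9.3, 5.0]
gripper_force: 30.3
ee_pos: [0.5449, -0.0918, 0.0774]
ee_rot: [-179.9, 0.3, 55.2]
force: [-10.1, -10.1, 8.9]
gripper_force: 30.4
ee_pos: [0.545, -0.0918, 0.0774]
ee_rot: [-179.8, 0.4, 55.2]
force: [-13.5, -11.1, 11.1]
gripper_force: 30.4
```

```bash
python3 shift.py '[[0.08,-0.0015,-0.0015,0,0],[0.08,-0.0015,-0.0015,0,0],[0.08,-0.0015,-0.0015,0,0],[0.08,-0.0015,-0.0015,-0.03,0],[0.05,-0.0015,-0.0015,-0.07,0],[0.05,-0.0015,-0.0015,-0.11,0],[0.05,-0.0015,-0.0015,-0.15,0],[0.05,-0.0015,-0.0015,-0.19,0],[0.05,-0.0015,-0.0015,-0.22,0],[0.05,-0.0015,-0.0015,-0.235,0]]'
python3 -c "
from h import *
print(go(.6153,.0045,.315,85.5))"
```

```text
clock: 9.43
ee_pos: [0.5476, -0.0892, 0.3175]
ee_rot: [179.7, -0.2, 55.2]
force: [0.1, -0.6, -0.1]
opening: 0.0498
gripper_force: 0.0
(array([0.1155, 0.0022, 0.0029]), np.float64(-30.26))
```

```bash
python3 shift.py '[[0.05,0.1155,0.002,0,-30.3],[0.05,0.1155,0.002,0,-30.3],[0.05,0.1155,0.002,0,-30.3],[0.05,0.1155,0.002,0,-30.3],[0.05,0.1155,0.002,0,-30.3],[0.05,0.1155,0.002,0,-30.3],[0.05,0.1155,0.002,0,-30.3],[0.05,0.1155,0.002,0,-30.3]]'
python3 - <<'E'
from h import *
import cv2
s=manip.get_state();c=manip.get_calibration("wrist");print(s["ee_pos"],s["ee_rot"])
f=manip.grab_frame("wrist");np.savez("w4.npz",**c)
cv2.imwrite("pics/w4.png",f[:,:,::-1])
E
```

```text
clock: 10.1
ee_pos: [0.6134, 0.0042, 0.312]
ee_rot: [-180.0, -0.0, 85.4]
force: [-0.9, -0.7, -0.4]
opening: 0.0509
gripper_force: 0.0
[0.61342467 0.00421402 0.31202801] [-1.79957607e+02 -2.32964853e-02  8.54124489e+01]
```

View pics/w4.png

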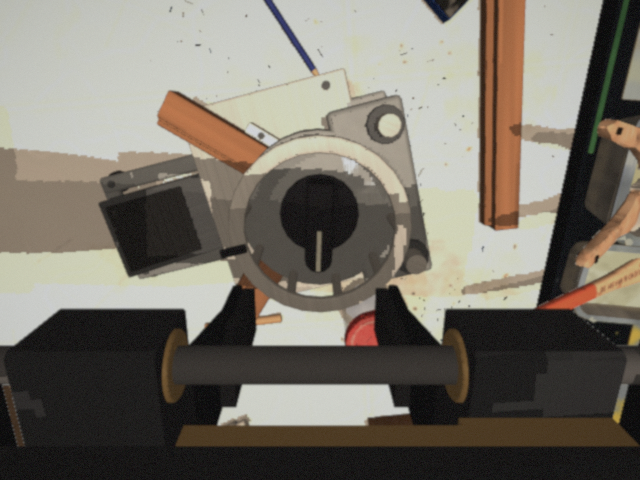

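Run:
```python
from h import *
import cv2
c=dict(np.load("w4.npz"));s=manip.get_state()
R=Ro.from_euler("xyz",s["ee_rot"],degrees=True).as_matrix()
im=cv2.imread("pics/w4.png");g=cv2.GaussianBlur(cv2.cvtColor(im,cv2.COLOR_BGR2GRAY),(5,5),0)
m=np.uint8(g<75)*255;m[:165]=0;m[282:]=0;m[:,:255]=0;m[:,385:]=0
k=max(cv2.findContours(m,cv2.RETR_EXTERNAL,cv2.CHAIN_APPROX_NONE)[0],key=cv2.contourArea)
print(cv2.contourArea(k),cv2.boundingRect(k))
for n,u,v,z in [("ringL",230,225,.204),("ringR",410,223,.204),("ringTop",320,137,.204),("ringBot",322,311,.204),("discL",281,210,.165),("discR",358,210,.165),("discT",320,174,.165),("ptr",319,270,.187),("w1",319,233,.187),("w2",318,270,.187),("barL",307,262,.187),("barR",332,262,.187),("rib1",245,248,.206),("rib2",220,254,.206)]:
    p=ray(c,(u,v),z);print(n,np.round(p*1000,1),np.round((R.T@(p-s["ee_pos"]))*1000,1))
```

```text
5627.5 (278, 173, 83, 102)
ringL [557.1  15.9 204. ] [  7.3 -57.  108.2]
ringR [675.5   7.9 204. ] [  8.8  61.6 108.1]
ringTop [620.6  67.6 204. ] [ 64.    2.1 108.2]
ringBot [613.  -51.4 204. ] [-55.3   4.  108.2]
discL [587.8  14.3 165. ] [  8.2 -26.3 147.2]
discR [645.    9.8 165. ] [  8.2  31.1 147.2]
discT [618.8  38.8 165. ] [ 35.1   2.6 147.2]
ptr [612.9 -27.1 187. ] [-31.1   2.  125.2]
w1 [615.    0.7 187. ] [ -3.2   1.9 125.2]
w2 [612.1 -27.1 187. ] [-31.1   1.3 125.2]
barL [604.7 -20.3 187. ] [-25.   -6.7 125.2]
barR [622.7 -21.7 187. ] [-25.   11.3 125.2]
rib1 [ 5.654e+02 -1.000e-01  2.060e+02] [ -8.  -47.5 106.2]
rib2 [548.2  -3.  206. ] [-12.3 -64.5 106.2]
```

```bash
python3 shift.py '[[0.05,0.0045,0.0023,0.03,0],[0.05,0.0045,0.0023,0.06,0],[0.05,0.0045,0.0023,0.085,0],[0.05,0.0045,0.0023,0.11,0],[0.05,0.0045,0.0023,0.125,0],[0.05,0.0045,0.0023,0.135,0],[0.05,0.0045,0.0023,0.14,0],[0.05,0.0045,0.0023,0.14,0]]'
```

```text
clock: 10.82
ee_pos: [0.6159, 0.0082, 0.1717]
ee_rot: [-179.9, -0.0, 85.4]
force: [-0.5, 0.5, -0.3]
opening: 0.05
gripper_force: 0.0
```

```bash
python3 shift.py '[[0.01,0,0,0,0],[0.01,0,0,0,0],[0.01,0,0,0,0],[0.01,0,0,0,0],[0.01,0,0,0,0],[0.01,0,0,0,0]]'
```

```text
clock: 11.32
ee_pos: [0.6168, 0.0083, 0.173]
ee_rot: [179.9, -0.0, 85.5]
force: [-0.5, -0.6, 0.6]
opening: 0.0195
gripper_force: 29.8
```

```bash
python3 shift.py '[[0.01,0,0,0,4],[0.01,0,0,0,8],[0.01,0,0,0,12],[0.01,0,0,0,16],[0.01,0,0,0,20],[0.01,0,0,0,24],[0.01,0,0,0,28],[0.01,0,0,0,32],[0.01,0,0,0,36],[0.01,0,0,0,40]]'
python3 shift.py '[[0.01,0,0,0,4],[0.01,0,0,0,8],[0.01,0,0,0,12],[0.01,0,0,0,16],[0.01,0,0,0,20],[0.01,0,0,0,24],[0.01,0,0,0,28],[0.01,0,0,0,32],[0.01,0,0,0,36],[0.01,0,0,0,36]]'
python3 -c "
from h import *
print(manip.get_state()['moment'])"
```

```text
clock: 12.15
ee_pos: [0.6172, 0.0081, 0.173]
ee_rot: [179.9, -0.1, 45.3]
force: [1.9, -1.2, 0.9]
opening: 0.0197
gripper_force: 29.8
clock: 12.98
ee_pos: [0.6173, 0.0078, 0.173]
ee_rot: [179.9, -0.1, 9.3]
force: [3.1, -2.3, 0.1]
opening: 0.0199
gripper_force: 29.8
[-0.44804111 -0.45684202 -0.16547422]
```

```bash
python3 shift.py '[[0.05,0,0,0,0],[0.05,0,0,0,0],[0.05,0,0,0,0],[0.05,0,0,0,0],[0.05,0,0,-0.02,0],[0.05,0,0,-0.055,0],[0.05,0,0,-0.09,0],[0.05,0,0,-0.12,0],[0.05,0,0,-0.14,0],[0.05,0,0,-0.14,0]]'
python3 - <<'E'
from h import *
import cv2
s=manip.get_state();c=manip.get_calibration("wrist");print(s["ee_pos"],s["ee_rot"])
f=manip.grab_frame("wrist");np.savez("w5.npz",**c)
cv2.imwrite("pics/w5.png",f[:,:,::-1])
E
```

```text
clock: 13.82
ee_pos: [0.6185, 0.0083, 0.3191]
ee_rot: [179.9, -0.5, 9.5]
force: [-1.2, 0.5, 0.7]
opening: 0.0495
gripper_force: 0.0
[0.61846298 0.00831523 0.31905096] [179.86203686  -0.52553713   9.53458757]
```

View pics/w5.png

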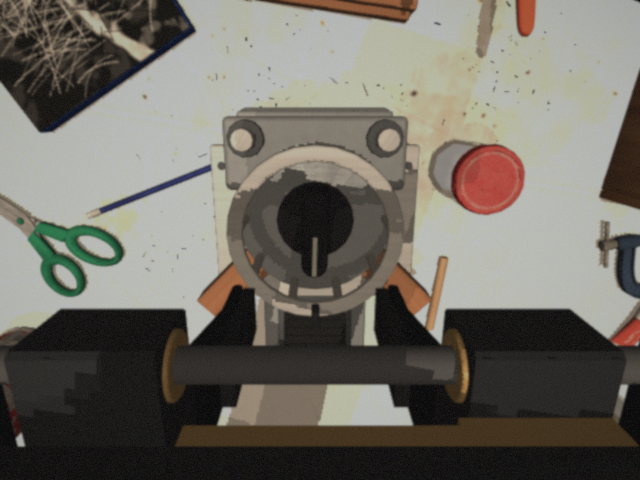

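```bash
python3 shift.py '[[0.0,-0.04,0,0,0],[0.0,-0.08,0,0,0],[0.0,-0.12,0,0,0],[0.0,-0.155,0,0.03,0],[0.0,-0.172,0,0.06,0],[0.0,-0.172,0,0.09,0],[0.0,-0.172,0,0.09,0],[0.0,-0.172,0,0.09,0]]'
python3 - <<'E'
from h import *
import cv2
s=manip.get_state();c=manip.get_calibration("wrist");print(s["ee_pos"],s["ee_rot"])
f=manip.grab_frame("wrist");np.savez("w6.npz",**c)
cv2.imwrite("pics/w6.png",f[:,:,::-1])
E
```

```text
clock: 14.53
ee_pos: [0.4449, -0.0196, 0.2204]
ee_rot: [-179.9, 0.3, 9.5]
force: [-0.4, 0.7, 0.8]
opening: 0.0055
gripper_force: 0.0
[ 0.44489301 -0.01957522  0.22039724] [-179.88173265    0.26610917    9.48911361]
```

View pics/w6.png

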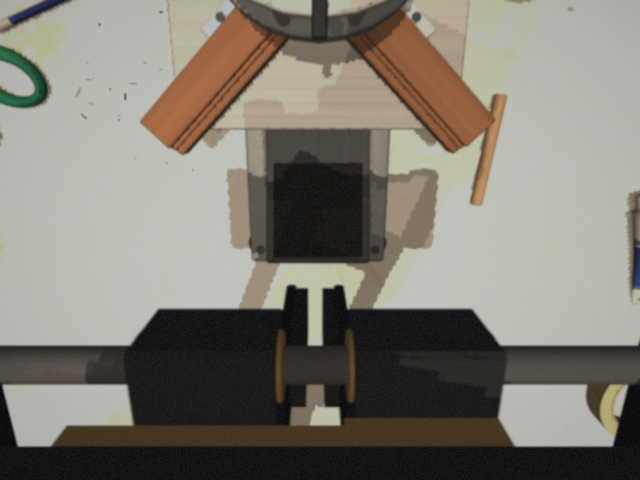

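Run:
```python
from h import *
c=dict(np.load("w6.npz"));s=manip.get_state()
R=Ro.from_euler("xyz",s["ee_rot"],degrees=True).as_matrix()
o=np.array([.6162,.008]);a=np.radians(9.7);M=np.array([[np.cos(a),np.sin(a)],[-np.sin(a),np.cos(a)]])
for n,u,v,z in [("Lout",142,120,.086),("Lin",185,153,.077),("Rout",493,122,.086),("Rin",456,153,.077),("tabF",318,129,.06),("tabL",172,100,.06),("tabR",467,100,.06),("padT",318,163,.059),("padB",318,256,.059)]:
    p=ray(c,(u,v),z);print(n,np.round(M@(p[:2]-o)*1000,1),np.round((R.T@(p-s["ee_pos"]))*1000,1))
```

```text
Lout [-102.3  118.8] [  69.2 -117.9  136.5]
Lin [-125.2   94.6] [ 46.4 -93.7 145.6]
Rout [-104.2 -117.3] [ 68.1 118.2 136.4]
Rin [-125.7  -97.3] [ 46.5  98.3 145.5]
tabF [-109.9    0.3] [ 62.    0.7 162.5]
tabL [-89.3 105.6] [  82.3 -104.7  162.5]
tabR [ -89.9 -107.1] [ 82.4 108.  162.4]
padT [-134.9    0.3] [ 37.1   0.7 163.5]
padB [-209.5    0.3] [-37.6   1.  163.6]
```

```bash
python3 shift.py '[[0,0,0,0.04,0],[0,0,0,0.08,0],[0,0,0,0.12,0],[0,0,0,0.145,0],[0,0,0,0.155,0],[0,0,0,0.155,0],[0,0,0,0.155,0]]'
python3 shift.py '[[0,0,0,0.006,0],[0,0,0,0.012,0],[0,0,0,0.018,0],[0,0,0,0.022,0],[0,0,0,0.025,0],[0,0,0,0.027,0],[0,0,0,0.029,0],[0,0,0,0.029,0]]'
```

```text
clock: 15.17
ee_pos: [0.4485, -0.0203, 0.0691]
ee_rot: [180.0, -0.1, 9.5]
force: [0.7, -0.5, 1.1]
opening: 0.0009
gripper_force: 0.0
clock: 15.83
ee_pos: [0.4467, -0.0207, 0.0392]
ee_rot: [179.9, 0.0, 9.5]
force: [-3.8, -2.3, 7.1]
opening: 0.0004
gripper_force: 3.3
```

Continue in small steps until the stop is felt.

```bash
for i in 1; do python3 shift.py '[[0,0,0,0.002,0],[0,0,0,0.003,0],[0,0,0,0.003,0]]'; python3 shift.py '[[0,0,0,0.002,0],[0,0,0,0.003,0],[0,0,0,0.003,0]]'; python3 shift.py '[[0,0,0,0.002,0],[0,0,0,0.002,0]]';done | grep -E "pos|force:"
```

```text
ee_pos: [0.4467, -0.0206, 0.0363]
force: [-5.0, -1.7, 8.4]
gripper_force: 3.8
ee_pos: [0.4465, -0.0207, 0.0335]
force: [-6.6, -1.9, 11.0]
gripper_force: 5.5
ee_pos: [0.4464, -0.0207, 0.0319]
force: [-9.9, -2.1, 15.0]
gripper_force: 7.2
```

```bash
for i in 1; do python3 shift.py '[[0,0,0,0.002,0],[0,0,0,0.002,0]]'; python3 shift.py '[[0,0,0,0.002,0],[0,0,0,0.002,0]]'; python3 shift.py '[[0,0,0,0.002,0],[0,0,0,0.002,0]]';done | grep -E "pos|force:"
```

```text
ee_pos: [0.4464, -0.0207, 0.0315]
force: [-17.3, -1.3, 32.3]
gripper_force: 15.8
ee_pos: [0.4465, -0.0208, 0.031]
force: [-23.9, 0.4, 49.9]
gripper_force: 24.7
ee_pos: [0.4465, -0.0208, 0.0306]
force: [-31.7, 0.9, 67.6]
gripper_force: 33.6
```

```bash
python3 shift.py '[[0,0,0,-0.006,0],[0,0,0,-0.012,0],[0,0,0,-0.018,0],[0,0,0,-0.025,0],[0,0,0,-0.032,0],[0,0,0,-0.042,0],[0,0,0,-0.08,0],[0,0,0,-0.12,0],[0,-0.03,0,-0.16,0],[0,-0.05,0,-0.19,0]]'
python3 shift.py '[[0,-0.01,0,0,0],[0,-0.01,0,0,0],[0,-0.01,0,0,0],[0,-0.01,0,0,0]]'
python3 - <<'E'
from h import *
import cv2
f=manip.grab_frame("side")[180:360,230:450]
w=manip.grab_frame("wrist");np.savez("w7.npz",**manip.get_calibration("wrist"))
a=cv2.resize(f,(400,327),interpolation=cv2.INTER_CUBIC);b=cv2.resize(w[:436],(400,327)) 
cv2.imwrite("pics/f7.png",np.hstack([a,b])[:,:,::-1])
E
```

```text
clock: 17.83
ee_pos: [0.3982, -0.0278, 0.2141]
ee_rot: [-180.0, 0.0, 9.5]
force: [-0.7, -1.1, 0.8]
opening: 0.0004
gripper_force: 0.0
clock: 18.17
ee_pos: [0.3887, -0.0294, 0.2112]
ee_rot: [-179.9, 0.1, 9.5]
force: [-0.2, -0.4, 1.5]
opening: 0.0
gripper_force: 0.0
```

View pics/f7.png

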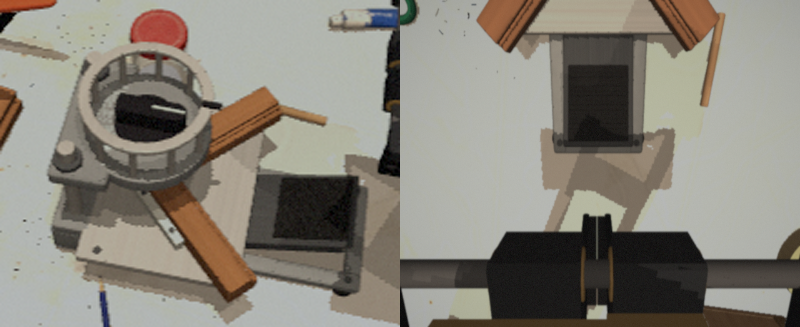

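The side view shows the pointer (185,107) lined up with the rib (210,104). The pedal is back up and both legs are against the fence. The robot is clear of everything.

```bash
python3 -c "
from station import manip
print(manip.hand_in())"
```

```text
the job is handed in; nothing more can be done
None
```

I carried out the whole job and handed it in after about 18 s of robot time. The corner measured within about 1–3 mm of home, the pointer is at the index rib, the pedal went to its stop and came back up, and the jar looked undisturbed; I didn't directly measure the key being flush, and the hand-in returned no verdict.

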